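Seat a camera adapter tube in the V-block at the microscope desk

ROBOT

A 6-joint arm with a two-finger parallel gripper is mounted at the origin on the work surface. World frame = base frame: x ahead of the robot, y to its left, z up, the work surface at z = 0. Lengths are in m, angles in rad, forces in N, time in s.
With the tool pointing down it reaches from about 0.3 to 0.825 m from the base axis. Payload 5.4 kg.
Tool frame: the origin (TCP) lies midway between the tips of the shut fingers; the grasp point (between the pads) lies 19 mm behind it; z points along the fingers, y is the line along which they close (so a half turn about z gives the same grasp; the last joint's range is limited). The gripper opens to 92 mm and grips with 3 to 60 N. Pads are 20 mm wide; open, the fingers measure 128 mm over their backs; the gripper's body (75 mm by 189 mm) begins 69 mm behind the grasp point.
Start: joints at [0.923, 0.158, 1.597, -0, 1.386, -0.21], TCP at [0.244, 0.521, 0.187] pointing down, gripper open.
Joint ranges: [-2.91, 2.91], [-0.94, 2.29], [0.18, 2.7], [-1.29, 4.43], [0.17, 2.64], [-3, 3]. Speed limits (rad/s): [2.57, 2.57, 3.14, 3.14, 3.14, 3.14].

INTERFACE

Orientations are given as a unit quaternion [w, x, y, z].
In Python, from rig import get_obs, get_image, job_done gives the robot as it stands. The module is installed in compiled form; this text tells all that it offers.
- The arm moves only by the tool carry_out, never from a script. Its arguments are lists of equal length, an entry for each row: "gripper": the finger opening in mm, from 0 to 91.9; "slide": the shift along the world's x, y, z in mm, a list of three; "turn": the turn about the world's z in rad. In form: {"gripper": [gripper, ...], "slide": [[x, y, z], ...], "turn": [turn, ...]}. A call has 1 to 12 rows; each row shifts and turns the commanded pose from where the row before left it; what a row does not reach is not made up. A row lasts 1/8 s, in which the tool goes at most 62.5 mm and 10.7 degrees, less where a joint would pass 70% of its speed; a pose out of reach is approached as far as the arm can. A call is refused whole if a number of a shift passes 62.5 or a number of a turn 0.188, either way. A call with a gripper value outside its range is refused whole. The fingers move at their own pace and stop on an object; "force" is the grip in N (left out, the last holds). Time passes only in rows, so rows that do not move let the fingers close. It gives the time, the measured TCP pose, the force, the opening and the grip force at its end, in the units of the state.
- get_obs(): the state, without advancing time (a new reading comes with each control period).
- get_image(name): name is "side" or "top" or "wrist"; returns a dict with "frame" (420x560x3 uint8, red, green, blue), "fx", "fy", "cx", "cy" (pixels), "k1" (the pictures are not rectified: a ray, as slopes to the right and down, at radius r is drawn at 1 + k1 r^2 times it, then the intrinsics apply), "rvec" (rotation vector, rad) and "tvec" (3), from world to camera coordinates, as OpenCV has them. Camera axes: x right, y down, z forward; pixel columns grow to the right and rows downward; lengths in m; the calibration is good to about 2 mm. A picture is of the moment at which its call begins. There is no depth.
- job_done(): hands the job in; it is judged then, once.
The state is a dict: "time_s": time; "joint_positions": joint angles; "joint_velocities": joint speeds; "joint_efforts": joint torques, N m; "position": TCP position; "tool_rot": TCP orientation; "contact_force": force on the tool from outside, world axes, zero at the start; "ft_torque": the same for the moment, N m; "grip_width": finger opening in m; "grasp_force": force on a finger pad.
Only numpy, scipy, OpenCV 4.12 (cv2) and the standard library are available. Lean on these libraries where they do the work, as an engineer would, in place of code of your own. Each camera call takes 0.05 s, during which the arm holds its last target. There are 200 camera calls.

TASK

Push the wider of the two standing metal tubes across the desk into the notch of the steel V-block until it rests centred against both faces, then leave it standing there. Keep it on the desk all the way (do not pick it up), and leave the slimmer tube and the lidded specimen pot where they stand.

Things in the scene. Friction and masses are not known exactly. Their poses are not given: they have to be found in the camera images.
- adapter_tube: The wider tube: bare aluminium camera adapter, upright cylinder 50 mm in diameter, 60 mm tall, dark lens face on top, about 0.2 kg, loose. Origin: centre of its underside, z up its axis. Starts 110 to 170 mm in front of the V-block's mouth, left or right of its centre line, with a clear straight path into it. Slides without tipping if pushed below mid-height.
- slim_tube: The slimmer tube, not to be moved: same aluminium, upright cylinder 34 mm in diameter and 60 mm tall, loose. It stands beside the wider tube, axes at least 70 mm apart; which is on which side varies. Origin: centre of its underside, z up.
- v_block: Bare steel V-block fixed to the desk, 120 mm wide, 76 deep, 30 high. Upright 90 degree notch, open above and in front: mouth 71 mm wide, faces 50 mm long. Origin: on the desk, mid-mouth in the front plane, exactly where the wider tube's axis stands when seated on both faces (half the tube then stands out in front). Own -x points out of the mouth, +x into the notch (bottom at +35 mm), z up.
- pot: Specimen pot with white lid, not to be moved: upright, 42 mm in diameter, 55 mm tall, loose, beside the V-block on its own -y side, about 125 mm from the middle of the mouth. Origin: centre of its underside, z up.

How it is judged:
At the end, for the whole second after the job is handed in: The wider tube stands upright (within 10 degrees) and still on the desk in the V-block's notch, its axis within 10 mm of the seated position; the slimmer tube and the pot are within 20 mm of where they began (horizontal distance between adapter_tube and v_block below 0.01 m and height (world z) of adapter_tube below 0.006 m and angle between adapter_tube's own z axis and vertical below 0.17 rad and linear speed of adapter_tube below 0.02 m/s and distance of each of slim_tube, pot from where it was at the start of the episode below 0.02 m); the robot touches nothing.
It fails at once if the wider tube is lifted off the desk (its underside centre more than 15 mm up) (height (world z) of adapter_tube above 0.015 m).
It fails at once if the wider tube is tipped by more than 30 degrees (angle between adapter_tube's own z axis and vertical above 0.52 rad).
It fails at once if the slimmer tube is shifted by more than 20 mm or knocked over (distance of slim_tube from where it was at the start of the episode above 0.02 m or angle between slim_tube's own z axis and vertical above 0.5 rad).
It fails at once if the specimen pot is shifted by more than 20 mm or knocked over (distance of pot from where it was at the start of the episode above 0.02 m or angle between pot's own z axis and vertical above 0.5 rad).
It also fails if it takes over 34 s, if anything falls off the work surface, if the arm or the gripper's body presses on something with over 40 N, if the wrist force passes 120 N, or if a joint passes its speed limit or range.

## Working session

There is one attempt and no reset: what is moved stays moved. The work goes in short steps, Python scripts to look and compute and a tool call to move; the robot and the scene stay as the last step left them, time stands still between calls to the robot, and variables do not carry over. Pictures are saved under pics/ and viewed, at most 10 in all, crops included, and the job is handed in when it is done.

Besides the shell and the picture viewer there is one more tool, called after "Request:" as a command line: name --pt "numbers of a row" for each row, then --argument value for the rest. carry_out: Moves the arm, as the interface text tells. Its arguments: {"type":"object","properties":{"gripper":{"type":"array"},"slide":{"type":"array"},"turn":{"type":"array"},"force":{"type":"number"}},"required":["gripper","slide","turn"]}

```bash
mkdir -p pics
cat > h.py <<'E'
import numpy as np, cv2
from rig import get_obs, get_image
def ray(im,u,v):
    x,y=(u-im['cx'])/im['fx'],(v-im['cy'])/im['fy']
    d=np.hypot(x,y); r=d
    for _ in range(20): r=d/(1+im['k1']*r*r)
    s=r/d if d>0 else 1
    R=cv2.Rodrigues(np.array(im['rvec'],float))[0]
    return -R.T@np.array(im['tvec'],float).ravel(), R.T@np.array([x*s,y*s,1])
def onz(im,u,v,z):
    c,d=ray(im,u,v); return c+d*(z-c[2])/d[2]
E
python3 - <<'E'
from h import *
for n in('top','side'):
    im=get_image(n); cv2.imwrite(f'pics/{n}0.png',im['frame'][:,:,::-1]); c,d=ray(im,280,210); print(n,c,d,im['fx'],im['k1'])
    print([onz(im,u,v,0).round(3).tolist() for u,v in((0,0),(559,0),(0,419),(559,419))])
print(get_obs())
E
```

```text
top [0.52222182 0.10066969 0.70148138] [ 0.12146653  0.00551626 -0.99271921] 439.14222333675696 0.03988948307600068
[[0.958, 0.586, 0.0], [0.968, -0.351, 0.0], [0.286, 0.517, 0.0], [0.307, -0.31, 0.0]]
side [0.57425993 0.56057819 0.53557212] [ 0.07257209 -0.63629354 -0.76811018] 422.92618328120693 -0.06024998188986668
[[1.56, -0.602, 0.0], [-0.136, -0.827, 0.0], [0.92, 0.48, 0.0], [0.251, 0.404, 0.0]]
{'time_s': 0.1, 'joint_positions': array([ 9.22897336e-01,  1.58975452e-01,  1.59809794e+00,  1.49401037e-06,
        1.38619758e+00, -2.10096466e-01]), 'joint_velocities': array([-7.74812442e-04, -2.01281041e-03, -2.86979783e-03, -1.51395640e-03,
        1.92132187e-03, -6.21185177e-05]), 'joint_efforts': array([-5.47078423e-05, -3.86500418e+01, -3.22962677e+01,  7.03993463e-02,
        3.38939996e-02, -4.18351715e-05]), 'position': array([0.24341382, 0.52026659, 0.18642755]), 'tool_rot': array([-3.49724035e-04,  2.17157294e-01,  9.76136264e-01, -7.62811968e-04]), 'contact_force': array([-0.25483431,  0.93789241,  0.04320017]), 'ft_torque': array([ 0.0056403 , -0.00203273,  0.01143841]), 'grasp_force': 0.0, 'grip_width': 0.0918091802617851}
```

View pics/top0.png

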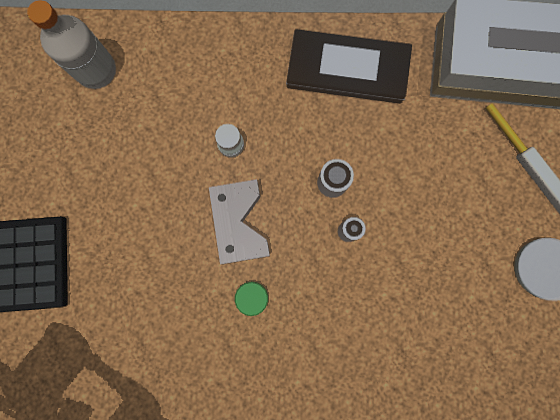

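View pics/side0.png

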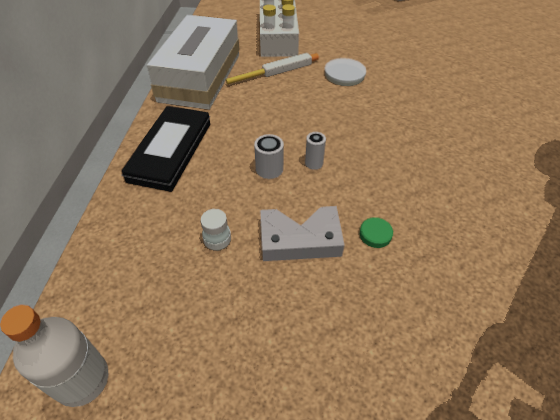

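The top view shows the V-block at about (240,222) opening right (world -y). The wider tube is at (337,176), the slim tube at (353,229), the pot at (229,139) and a green disc at (252,298). The side view agrees. Next I measure them.

Run:
```python
from h import *
im=get_image('top'); f=im['frame']; hsv=cv2.cvtColor(f,cv2.COLOR_RGB2HSV)
m=((hsv[...,1]<60)&(hsv[...,2]>90)).astype(np.uint8)*255
cs,_=cv2.findContours(m,cv2.RETR_EXTERNAL,cv2.CHAIN_APPROX_NONE)
vis=f[:,:,::-1].copy()
for c in cs:
    if cv2.contourArea(c)<150: continue
    (u,v),r=cv2.minEnclosingCircle(c)
    if not(190<u<380 and 110<v<280): continue
    print('obj',(round(u),round(v)),round(r,1),cv2.contourArea(c))
    if cv2.contourArea(c)>1800:
        p=cv2.approxPolyDP(c,4,True)[:,0]
        for q in p: print('  ',q,onz(im,*q,0.03).round(4))
    else: print('  z.06',onz(im,u,v,.06).round(4))
    cv2.drawContours(vis,[c],-1,(0,0,255),1)
cv2.imwrite('pics/c.png',cv2.resize(vis[110:280,190:390],None,fx=3.5,fy=3.5,interpolation=cv2.INTER_CUBIC))
g=(hsv[...,1]>100)&(hsv[...,0]>45)&(hsv[...,0]<85); ys,xs=np.nonzero(g); print('green',onz(im,xs.mean(),ys.mean(),0).round(3))
```

```text
obj (354, 228) 11.7 392.5
  z.06 [ 0.5763 -0.0034  0.06  ]
obj (238, 221) 45.7 3220.5
   [256 179] [0.6523 0.1426 0.03  ]
   [209 187] [0.6383 0.2154 0.03  ]
   [220 263] [0.5217 0.1939 0.03  ]
   [269 255] [0.5352 0.1198 0.03  ]
   [266 239] [0.5594 0.1249 0.03  ]
   [240 220] [0.5878 0.1656 0.03  ]
   [258 195] [0.6271 0.1389 0.03  ]
obj (336, 175) 16.8 831.0
  z.06 [0.6543 0.0216 0.06  ]
obj (230, 140) 17.0 587.0
  z.06 [0.7062 0.1815 0.06  ]
green [0.468 0.148 0.   ]
```

View pics/c.png

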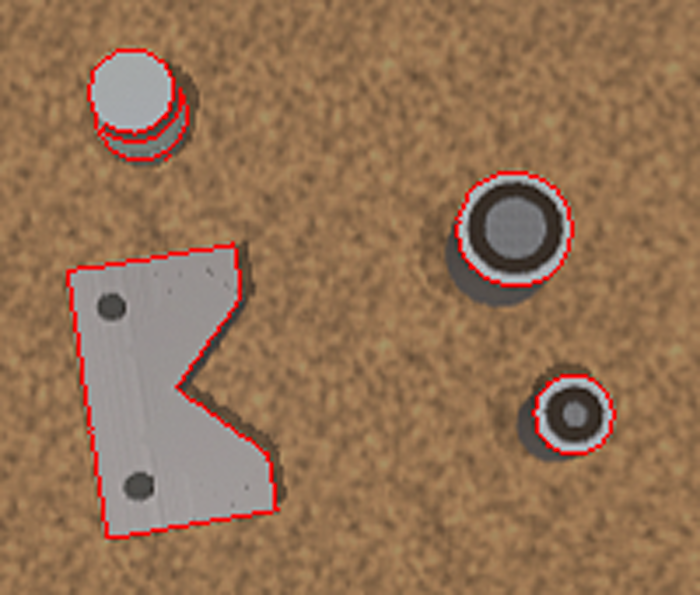

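Request:
carry_out --gripper '[30,30,30,30,30,30,30,30,30,30,30,30]' --pt "36 -45 0" --pt "36 -45 0" --pt "36 -45 0" --pt "36 -45 0" --pt "36 -45 0" --pt "36 -45 0" --pt "36 -45 0" --pt "36 -45 0" --pt "36 -45 0" --pt "36 -45 0" --pt "36 -45 0" --pt "36 -45 0" --turn '[-0.052,-0.052,-0.052,-0.052,-0.052,-0.052,-0.052,-0.052,-0.052,-0.052,-0.052,-0.052]'

```text
time_s: 1.65
position: [0.6766, -0.0208, 0.1868]
tool_rot: [-0.0, 0.507, 0.862, -0.0]
contact_force: [1.2, 0.4, 0.4]
grip_width: 0.0303
grasp_force: 0.0
```

Request:
carry_out --gripper '[30,30,30]' --pt "0 0 -30" --pt "0 0 -30" --pt "0 0 0" --turn '[0,0,0]'

```text
time_s: 2.02
position: [0.6733, -0.0189, 0.1236]
tool_rot: [-0.003, 0.506, 0.862, -0.001]
contact_force: [-1.0, -0.1, -0.4]
grip_width: 0.0299
grasp_force: 0.0
```

Run:
```python
from h import *
o=get_obs(); print(o['position'],o['tool_rot'],o['grip_width'],o['time_s'],o['joint_positions'])
im=get_image('side'); cv2.imwrite('pics/side1.png',im['frame'][:,:,::-1])
```

```text
[ 0.67328132 -0.01889137  0.12360355] [-0.00337284  0.50641053  0.86228518 -0.0011268 ] 0.02993344073543356 2.025 [-2.07024038e-01  4.63684738e-01  1.34763930e+00  1.15150713e-05
  1.33738079e+00 -7.15781701e-01]
```

View pics/side1.png

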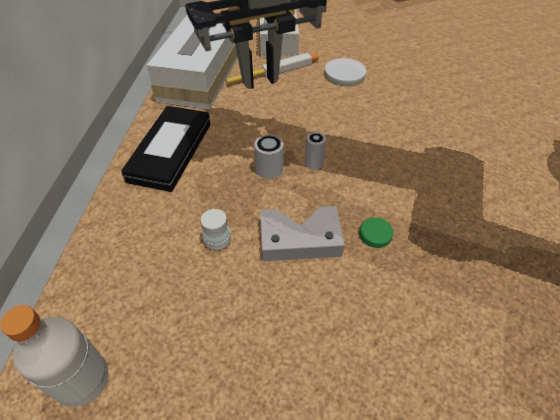

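The fingers hang behind the wide tube at about (260,75), clear of both tubes and near the line through the tube. Next I descend.

Request:
carry_out --gripper '[30,30,30,30,30,30]' --pt "5 -8 0" --pt "0 0 -30" --pt "0 0 -30" --pt "0 0 -30" --pt "0 0 -18" --pt "0 0 0" --turn '[0,0,0,0,0,0]'

```text
time_s: 2.82
position: [0.6804, -0.0273, 0.0188]
tool_rot: [-0.001, 0.506, 0.862, -0.0]
contact_force: [0.3, -0.2, -0.9]
grip_width: 0.0299
grasp_force: 0.0
```

Request:
carry_out --gripper '[30,30]' --pt "0 0 0" --pt "0 0 0" --turn '[0,0,0]'

```text
schema error: expected 2 entries
```

Request:
carry_out --gripper '[30,30,30,30,30,30,30,30,30,30,30,30]' --pt "0 0 -5" --pt "-4 7 0" --pt "-4 7 0" --pt "-4 7 0" --pt "-5 9 0" --pt "-5 9 0" --pt "-5 9 0" --pt "-5 9 0" --pt "-5 9 0" --pt "-5 9 0" --pt "-5 9 0" --pt "-3 6 0" --turn '[0,0,0,0,0,0,0,0,0,0,0,0]'

```text
time_s: 4.32
position: [0.6304, 0.0634, 0.0143]
tool_rot: [-0.0, 0.506, 0.862, -0.0]
contact_force: [0.3, -2.6, 1.7]
grip_width: 0.0299
grasp_force: 1.3
```

Run:
```python
from h import *
for n in('side','top'):
    im=get_image(n); cv2.imwrite(f'pics/{n}2.png',im['frame'][:,:,::-1])
o=get_obs(); print(o['position'],o['contact_force'],o['grip_width'])
a=cv2.imread('pics/side2.png')[70:290,180:440]; b=cv2.imread('pics/top2.png')[90:310,170:430]
cv2.imwrite('pics/m2.png',cv2.resize(np.hstack([a,b]),None,fx=1.5,fy=1.5))
```

```text
[0.63001041 0.06380266 0.01397305] [ 0.84572393  0.21181244 -0.06153406] 0.030102097464526405
```

View pics/m2.png

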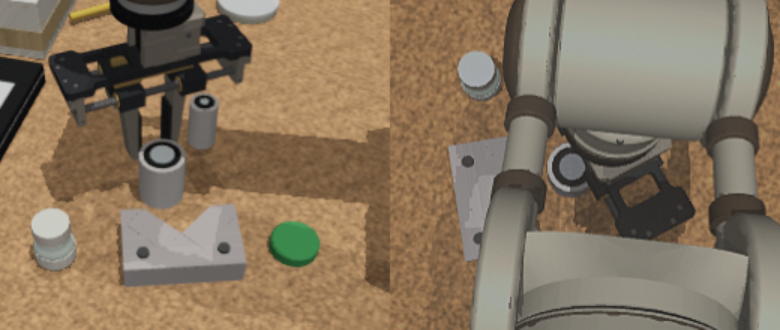

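The side view (left) shows the tube upright in the cradle at about (288,173) in full-image pixels. The slim tube, pot and disc have not moved. I check the tube position and the distance left.

Run:
```python
from h import *
im=get_image('side'); f=im['frame']
g=cv2.cvtColor(f,cv2.COLOR_RGB2GRAY)[155:192,268:308]
cs,_=cv2.findContours((g<70).astype(np.uint8),cv2.RETR_EXTERNAL,cv2.CHAIN_APPROX_NONE)
for c in cs:
    if len(c)>20:
        e=cv2.fitEllipse(c); print(e, onz(im,e[0][0]+268,e[0][1]+155,.06).round(4))
print('pred',get_obs()['position'][:2]+.03*np.array([-.484,.875]))
# notch in side view: block top-face corner check by hue-free mask
hsv=cv2.cvtColor(f,cv2.COLOR_RGB2HSV); m=((hsv[...,1]<60)&(hsv[...,2]>90)).astype(np.uint8)
m[:205]=0
cs,_=cv2.findContours(m,cv2.RETR_EXTERNAL,cv2.CHAIN_APPROX_NONE)
for c in cs:
    if cv2.contourArea(c)>1500:
        for q in cv2.approxPolyDP(c,3,True)[:,0]: print(q,onz(im,*map(float,q),.03).round(4))
```

```text
((19.916414260864258, 18.17951774597168), (16.73228645324707, 24.06832504272461), 91.52046966552734) [0.6156 0.0899 0.06  ]
((24.659093856811523, 3.7079975605010986), (8.823164939880371, 12.865198135375977), 92.6599349975586) [0.6113 0.0559 0.06  ]
((2.715505599975586, 9.3258638381958), (6.376678466796875, 21.312318801879883), 1.6613982915878296) [0.6452 0.0733 0.06  ]
pred [0.61546511 0.08974215]
[  0 327] [0.958  0.3797 0.03  ]
[  0 373] [0.9273 0.4355 0.03  ]
[ 12 349] [0.9273 0.405  0.03  ]
[ 19 372] [0.9044 0.4308 0.03  ]
[ 65 405] [0.8324 0.4589 0.03  ]
[ 82 405] [0.8128 0.4561 0.03  ]
[102 390] [0.7959 0.4368 0.03  ]
[107 377] [0.7955 0.4215 0.03  ]
[105 361] [0.8049 0.4032 0.03  ]
[ 68 320] [0.8728 0.3581 0.03  ]
[ 43 318] [0.907  0.3598 0.03  ]
[ 44 327] [0.8999 0.3715 0.03  ]
[ 21 342] [0.9203 0.3948 0.03  ]
[ 11 340] [0.9345 0.3941 0.03  ]
[336 206] [0.5355 0.1232 0.03  ]
[320 207] [0.5605 0.1283 0.03  ]
[301 225] [0.5871 0.1674 0.03  ]
[276 209] [0.6285 0.1405 0.03  ]
[261 210] [0.6514 0.1453 0.03  ]
[263 260] [0.6352 0.2362 0.03  ]
[340 256] [0.5268 0.2168 0.03  ]
[343 241] [0.5231 0.1898 0.03  ]
[ 86 205] [0.9284 0.1678 0.03  ]
[  0 205] [1.0695 0.1845 0.03  ]
[  0 321] [0.9624 0.3718 0.03  ]
[ 13 305] [0.9566 0.3477 0.03  ]
[ 22 303] [0.9457 0.3432 0.03  ]
[ 33 308] [0.9271 0.3481 0.03  ]
```

Request:
carry_out --gripper '[30,30,30,30,30,30,30,30,30]' --pt "-3 6 0" --pt "-3 6 0" --pt "-3 6 0" --pt "-3 6 0" --pt "-3 6 0" --pt "-3 6 0" --pt "-1 2 0" --pt "-1 2 0" --pt "0 0 0" --turn '[0,0,0,0,0,0,0,0,0]'

```text
time_s: 5.6
position: [0.6106, 0.1029, 0.0142]
tool_rot: [-0.0, 0.506, 0.862, -0.0]
contact_force: [0.4, -0.7, -0.5]
grip_width: 0.0299
grasp_force: 0.4
```

Request:
carry_out --gripper '[30,30,30]' --pt "-0.5 1.5 0" --pt "-0.5 1.5 0" --pt "0 0 0" --turn '[0,0,0]'

```text
time_s: 5.98
position: [0.6097, 0.1058, 0.0143]
tool_rot: [-0.0, 0.506, 0.862, -0.0]
contact_force: [0.4, -0.1, 0.3]
grip_width: 0.0303
grasp_force: 0.5
```

Request:
carry_out --gripper '[30,30,30]' --pt "-0.5 1 0" --pt "-0.5 1.5 0" --pt "0 0 0" --turn '[0,0,0]'

```text
time_s: 6.35
position: [0.6089, 0.1076, 0.0145]
tool_rot: [0.0, 0.506, 0.862, -0.0]
contact_force: [0.0, -5.1, 2.4]
grip_width: 0.03
grasp_force: 2.5
```

Request:
carry_out --gripper '[30,30,30]' --pt "-0.5 1 0" --pt "0 0 0" --pt "0 0 0" --turn '[0,0,0]'

```text
time_s: 6.72
position: [0.6088, 0.1079, 0.0147]
tool_rot: [0.001, 0.506, 0.862, -0.001]
contact_force: [0.4, -7.4, 2.7]
grip_width: 0.0299
grasp_force: 3.6
```

Contact force has risen and motion has stopped, so the tube is seated. I back off, rise and check.

Request:
carry_out --gripper '[30,30,30,30,30,30,30,30,30,30,30]' --pt "2 -4 0" --pt "5 -9 0" --pt "5 -9 0" --pt "5 -9 0" --pt "5 -9 0" --pt "0 0 30" --pt "0 0 40" --pt "0 -40 40" --pt "0 -50 40" --pt "0 -50 0" --pt "0 0 0" --turn '[0,0,0,0,0,0,0,0,0,0,0]'

```text
time_s: 8.1
position: [0.6306, -0.0733, 0.164]
tool_rot: [0.001, 0.508, 0.861, -0.0]
contact_force: [-0.1, 1.0, -1.1]
grip_width: 0.0304
grasp_force: 0.0
```

Run:
```python
from h import *
im=get_image('side'); f=im['frame']; cv2.imwrite('pics/side3.png',f[:,:,::-1])
g=cv2.cvtColor(f,cv2.COLOR_RGB2GRAY)[170:230,270:340]
cs,_=cv2.findContours((g<70).astype(np.uint8),cv2.RETR_EXTERNAL,cv2.CHAIN_APPROX_NONE)
for c in cs:
    if len(c)>20:
        e=cv2.fitEllipse(c); print(e, onz(im,e[0][0]+270,e[0][1]+170,.06).round(4))
o=get_obs(); print(o['position'],o['joint_velocities'].round(3),o['contact_force'])
```

```text
((28.489139556884766, 24.425079345703125), (17.649394989013672, 24.82124137878418), 92.21652221679688) [0.595  0.1329 0.06  ]
[ 0.63021384 -0.07107166  0.16327105] [0.047 0.003 0.018 0.008 0.003 0.006] [-0.62250975  0.81956861 -0.1473464 ]
```

View pics/side3.png

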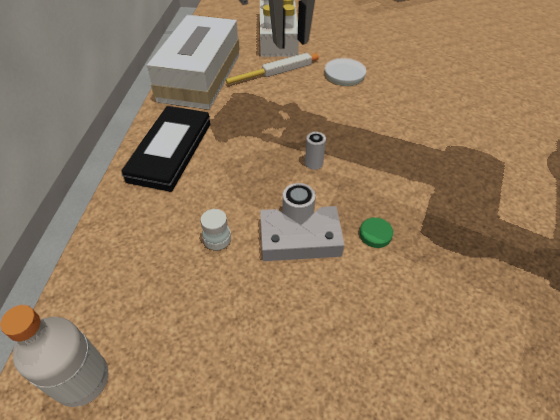

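The tube stands upright in the notch with its top at (298,194), which puts its axis at (0.595, 0.133), within 1–2 mm of the measured seat. The slim tube and pot are where they began, and the gripper is clear.

```bash
python3 -c "
from rig import job_done
print(job_done())"
```

```text
the job is handed in; nothing more can be done
None
```

The wider tube is seated upright in the V-block's notch, about 1–2 mm from the measured seat position. The slim tube and pot look unmoved, the gripper is clear, and the job is handed in (no verdict was returned).

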